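Tap a taper arbor home in the stirrer's chuck

TASK

Fit the collared steel arbor from the rack to the drill chuck that stands in the wooden block: set it upright, taper down, in the chuck's socket with light hand pressure only and let go, its collar still standing a few millimetres clear of the chuck. Then drive it home with light taps of the soft-faced mallet on its end, never above 40 N, until the collar sits on the chuck's face, and put the mallet back down on the bench, clear of the block. Leave everything else alone.

Things in the scene. Friction and masses are not known exactly. Their poses are not given: they have to be found in the camera images.
- arbor_mid (a point): Centre of the shank of the steel arbor (0.19 kg), which stands upright in one of the rack's three holes, its collar on the rack's top; told from its neighbours as the tallest, with a plain shank. The shank is round, 18 mm across, 70 mm long: grasp it there. z runs up the axis; the flat end to be struck is 35 mm above this point.
- arbor_collar (a point): Centre of the underside of the arbor's collar, 40 mm below the shank's centre. The collar is 26 mm across and 5 mm thick. Below this point is the ground 1:20 taper, 25 mm long, 15.7 mm across at the collar and 14.5 mm at the tip, its tip edge chamfered by 1 mm.
- socket_mouth (a point): Centre of the mouth of the chuck's tapered socket, in the chuck's flat upper face, 94 mm above the bench; z points up. The 1:20 socket is 28 mm deep and 15.3 mm across at the mouth, with a 1.6 mm wide 45 degree chamfer around it. Under a light push of 2 to 6 N the arbor stops with its collar about 3 to 7 mm above the face.
- chuck: Steel drill chuck, 49 mm across and 74 mm tall, on its nose in a wooden block 110 x 90 x 30 mm (x, y, z), both fixed to the bench; origin under the block, on the chuck's axis. Friction holds the arbor wherever it has been driven. Bringing its collar down onto the chuck's upper face (37 mm across) takes a push or peak of about 15 to 30 N on its end; there it stops.
- mallet_head (a point): Centre of the head of a soft-faced mallet (about 0.36 kg) that stands on one face of its head, handle level. The head is 60 mm along the handle (x), 50 mm wide (y), 80 mm high (z), wood with black rubber faces below and above, 40 mm off. The thick lower face is soft: it yields 1 mm per 3 N, up to 15 mm. Held by the head's sides it does not turn in the grip.
- mallet_grip (a point): Point in the mallet's wooden handle, 65 mm from the head's centre and 40 mm above the bench; x points along the handle towards the head, z up. The handle is a bar 18 mm wide and 24 mm high, from the head to 125 mm behind this point. Held only here, the mallet may slowly turn in the grip under taps.
- rack: Wooden rack block 55 x 180 x 40 mm (x, y, z), fixed to the bench; origin at the centre of its underside. Three holes 22 mm across and 32 mm deep from the top, at y = -58, 0 and +58 mm. Holds the arbor and two other shanks in any order.
- propeller_mid (a point): Bystander in the rack: slim stirring shaft with a four-bladed propeller 44 mm across on top, standing 54 mm above the rack; this point is on its axis, 25 mm above the rack's top. Leave it standing.
- hexpost_mid (a point): Bystander in the rack: dark steel post with a hexagon head 23 mm across, standing 50 mm above the rack; this point is on its axis, 25 mm above the rack's top. Leave it standing.
- chuck_key: Bystander: T-shaped steel chuck key about 75 mm long and 70 mm across, 12 mm thick, lying on the bench between the robot and the block; origin under its middle.
- reagent: Bystander: capped amber glass bottle, 60 mm across and 115 mm tall, standing on the bench; origin at the centre of its underside.
There are look-alikes about, which are no part of the job. Several things look just like the chuck: the one meant starts nearest to the robot's base.

How it is judged:
On the way, in this order (a step that is already met when the one before it is completed fails the run):
1. the arbor stands upright in the chuck's socket, let go of, its collar 2 to 10 mm clear of the face (horizontal distance between arbor_mid and socket_mouth below 0.004 m and angle between arbor_mid's own z axis and vertical below 0.06 rad and z of arbor_mid in the frame of socket_mouth between 0.042 and 0.05 m and contact force between each of the fingers, mallet and arbor below 0.3 N), for 0.2 s.
2. under the mallet's blow the collar comes down to within 2 mm of the face (contact force between mallet and arbor above 3 N and z of arbor_mid in the frame of socket_mouth below 0.042 m).
At the end, for the whole second after the job is handed in: The arbor is upright in the socket (within 4 mm and 0.06 rad) with its collar within 1.5 mm of the chuck's face; the mallet is at rest on the bench, its head's centre and the handle's grip point more than 100 mm from the chuck's axis; both are let go (horizontal distance between arbor_mid and socket_mouth below 0.004 m and angle between arbor_mid's own z axis and vertical below 0.06 rad and z of arbor_mid in the frame of socket_mouth between 0.038 and 0.0415 m and linear speed of arbor below 0.02 m/s and height (world z) of mallet_head below 0.06 m and height (world z) of mallet_grip below 0.07 m and horizontal distance between each of mallet_head, mallet_grip and socket_mouth above 0.1 m and linear speed of mallet below 0.03 m/s); the robot touches nothing.
It fails at once if a blow or push of the mallet on the arbor above 40 N (contact force between mallet and arbor above 40 N).
It fails at once if a neighbour in the rack, the chuck key or the bottle is moved by more than 25 mm (distance of any of propeller_mid, hexpost_mid, chuck_key, reagent from where it was at the start of the episode above 0.025 m).
It also fails if it takes over 67 s, if anything falls off the work surface, if the arm or the gripper's body presses on something with over 40 N, if the wrist force passes 120 N, or if a joint passes its speed limit or range.

ROBOT

A 7-joint arm with a two-finger parallel gripper is mounted at the origin on the work surface. World frame = base frame: x ahead of the robot, y to its left, z up, the work surface at z = 0. Lengths are in m, angles in rad, forces in N, time in s.
With the tool pointing down it reaches from about 0.4 to 0.9 m from the base axis. Payload 5.6 kg.
Tool frame: the origin (TCP) lies midway between the tips of the shut fingers; the grasp point (between the pads) lies 19 mm behind it; y points along the fingers, z is the direction in which the jaws open and shut, and the axes are right-handed (so a half turn about y gives the same grasp; the last joint's range is limited). The gripper opens to 92 mm and grips with 3 to 60 N. Pads are 20 mm wide; open, the fingers measure 128 mm over their backs; the gripper's body (75 mm by 189 mm) begins 69 mm behind the grasp point.
Start: joints at [-1.217, 0.468, -0.012, 1.603, 0.006, 1.071, -0.056], TCP at [0.251, 0.599, 0.179] pointing down, gripper open.
Joint ranges: [-2.53, 2.53], [-0.31, 2.02], [-1.57, 1.55], [0.28, 2.44], [-1.29, 4.43], [0.15, 1.84], [-2.92, 2.92]. Speed limits (rad/s): [2.57, 2.57, 3.14, 3.14, 3.14, 3.14, 3.14].

INTERFACE

Orientations are given as a 3x3 rotation matrix whose columns are the frame's x, y, z axes.
In Python, from station import env, effector, solver, viewer, workorder, search_frame, tip_of gives the robot as it stands. Calls block until the motion is done:
- env.reach(position, orientation): joint-space move of the TCP to a pose.
- env.movel(position, frame=None, rate=0.15): straight line of the TCP; frame=None keeps the orientation; rate is the mean speed in m/s.
- env.goto_joints(angles): joint-space move.
- effector.release() and effector.grasp(squeeze=None): open the fingers fully, or close them until they stop; squeeze is the grip in N (None keeps the last).
- env.pause(seconds).
- solver.inverse_kinematics(position, orientation): joint angles nearest the present ones, or None.
- env.sense(): the state.
- viewer.read_camera(name): name is "side" or "top" or "wrist"; returns (picture, depth): 420x560x3 uint8, red, green, blue; 420x560 float32, m along the optical axis (not along the pixel's ray), 0 where there is no reading.
- viewer.camera_info(name): a dict with "intrinsics" (3x3 intrinsics, pixels), "eye" and "rotation" of the camera in the world; the wrist camera has in their place "T_tool_cam" (4x4, takes a point from camera to tool coordinates, whose origin is the TCP and whose axes are the tool frame's). Camera axes: x right, y up, looking along -z (the intrinsics and any distortion apply to the point x, -y, -z); pixel columns grow to the right and rows downward; lengths in m; the calibration is good to about 2 mm. A picture is of the moment at which its call begins: read the wrist's pose just before it. camera_info takes no time and is no camera call.
A pose or a line that the arm cannot do raises env.PlanningError and nothing moves.
- workorder.finish_job(): hands the job in, once; it reports no verdict.
Trained networks look in the newest picture that a camera, given by its name, has taken for a name from the list of things; names that differ only in an ending like _2 or _b are one class to them, and where a whole thing is asked for, a point or a joint stands for the part that bears it (a point fixed in the world has none). Each returns a list of dicts, best first, with "score" (0 to 1); they miss things now and then, are a little off and sometimes report something else, mostly with a low value. They report only what shows in the picture. A call takes as long as a camera call. They do not tell look-alikes from the thing itself.
- search_frame(camera, name): "at" ([x, y, z] in m, in world coordinates, good to about 4 mm: the middle of the surface that is visible of it).
- tip_of(camera, name): "at" ([x, y, z] in m, in world coordinates, good to about 4 mm: a listed point, or the origin of a listed thing).
The state is a dict: "t": time; "joint_positions": joint angles; "joint_velocities": joint speeds; "tau": joint torques, N m; "ee_pos": TCP position; "tcp_rot": TCP orientation; "wrist_force": force on the tool from outside, world axes, zero at the start; "moment": the same for the moment, N m; "gripper_width": finger opening in m.
Only numpy, scipy, OpenCV 4.12 (cv2) and the standard library are available. Lean on these libraries where they do the work, as an engineer would, in place of code of your own. Each camera call takes 0.05 s, during which the arm holds its last target. There are 200 camera calls.

## Working session

There is one attempt and no reset: what is moved stays moved. The work goes in short steps, each a Python script; the robot and the scene stay as the last script left them, time stands still between calls to the robot, and variables do not carry over. Pictures are saved under pics/ and viewed, on a budget of 10 in all, crops included, one or two more only if the job needs it, and the job is handed in when it is done.

```bash
mkdir -p pics; ls
python3 - <<'E'
from station import *
import cv2,numpy as np
s=env.sense();print(s['t'],s['ee_pos'],np.round(s['tcp_rot'],3).tolist(),s['gripper_width'])
ims=[]
for c in ['top','side']:
    p,d=viewer.read_camera(c);cv2.imwrite(f'pics/{c}0.png',p[:,:,::-1]);np.save(f'pics/{c}0d.npy',d)
    i=viewer.camera_info(c);print(c,{k:np.round(np.array(v),3).tolist() if not isinstance(v,str) else v for k,v in i.items()})
    for n in ['arbor_mid','socket_mouth','chuck','mallet_head','mallet_grip','rack','propeller_mid','hexpost_mid','chuck_key','reagent']:
        print(n,[(np.round(r['at'],3).tolist(),round(r['score'],2)) for r in tip_of(c,n)])
print(viewer.camera_info('wrist'),env.sense()['t'])
E
```

```text
pics
0.0 [0.25102717 0.59890397 0.17835269] [[0.922, -0.001, 0.387], [-0.387, -0.002, 0.922], [0.0, -1.0, -0.002]] 0.09190186754565047
top {'intrinsics': [[473.09, 0.0, 268.802], [0.0, 473.09, 207.388], [0.0, 0.0, 1.0]], 'eye': [0.445, 0.035, 1.195], 'rotation': [[-0.003, 0.992, -0.129], [-1.0, 0.001, 0.024], [0.024, 0.129, 0.991]]}
arbor_mid [([0.498, 0.273, 0.08], 0.53), ([0.406, -0.017, -0.002], 0.21)]
socket_mouth [([0.705, -0.128, 0.096], 0.74), ([0.799, 0.092, 0.092], 0.74), ([0.616, 0.035, 0.093], 0.55), ([0.496, 0.271, 0.081], 0.45)]
chuck [([0.704, -0.124, 0.002], 0.91), ([0.617, 0.028, 0.003], 0.89), ([0.799, 0.094, -0.0], 0.71), ([0.615, 0.035, 0.093], 0.26)]
mallet_head [([0.564, -0.243, 0.04], 0.68)]
mallet_grip [([0.542, -0.306, 0.039], 0.84)]
rack [([0.492, 0.277, 0.005], 0.69)]
propeller_mid [([0.487, 0.332, 0.063], 0.67)]
hexpost_mid [([0.498, 0.273, 0.081], 0.52), ([0.499, 0.219, 0.065], 0.49)]
chuck_key [([0.405, -0.018, -0.001], 0.56)]
reagent [([0.671, 0.203, -0.001], 0.65)]
side {'intrinsics': [[428.301, 0.0, 281.41], [0.0, 428.301, 199.459], [0.0, 0.0, 1.0]], '
[... 583 characters left out ...]
.502, 0.218, 0.065], 0.82), ([0.672, 0.201, 0.002], 0.49)]
chuck_key [([0.402, -0.013, 0.002], 0.5)]
reagent [([0.673, 0.201, 0.001], 0.8), ([0.561, -0.246, 0.04], 0.19)]
{'intrinsics': array([[326.09483273,   0.        , 277.68846049],
       [  0.        , 326.09483273, 209.51506983],
       [  0.        ,   0.        ,   1.        ]]), 'T_tool_cam': array([[-4.83816669e-04, -9.58847980e-01, -2.83919561e-01,
        -8.06084054e-02],
       [-5.36312651e-04,  2.83919802e-01, -9.58847881e-01,
        -2.05704963e-01],
       [ 9.99999739e-01, -3.11636935e-04, -6.51607435e-04,
         1.28736315e-04],
       [ 0.00000000e+00,  0.00000000e+00,  0.00000000e+00,
         1.00000000e+00]])} 1.1
```

Run:
```python
import cv2,numpy as np
a=cv2.imread('pics/top0.png');b=cv2.imread('pics/side0.png')
cv2.imwrite('pics/v1.png',cv2.resize(np.hstack([a[:, :],b]),(800,300)))
cv2.imwrite('pics/v1.png',cv2.resize(a,(800,600),interpolation=cv2.INTER_CUBIC))
cv2.imwrite('pics/v2.png',cv2.resize(b,(800,600),interpolation=cv2.INTER_CUBIC))
```

```text
(no output)
```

View pics/v1.png

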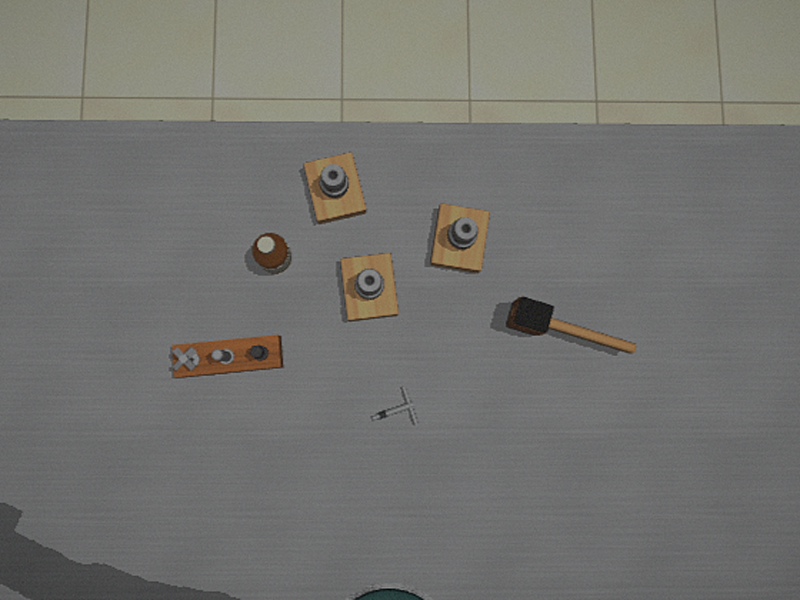

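View pics/v2.png

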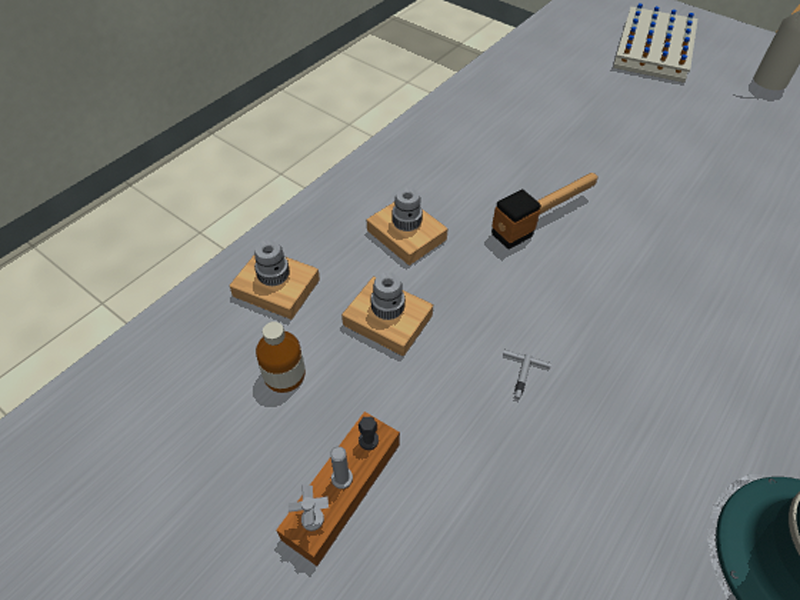

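Top view: three chucks, at (370,283), (465,232) and (333,180). The first, at world (0.617, 0.030), is nearest the base (0.62 m against 0.72 and 0.80), so it is the one meant. The rack at (225,355) holds the propeller (185,358), a tall plain shank (220,355), which is the arbor, and the dark hex post (258,352). I'll go above the arbor and confirm with the wrist camera.

```bash
cat > h.py <<'E'
from station import *
import cv2,numpy as np
def R(z):  # tool pointing down, jaw axis z (2-vector)
    z=np.array([z[0],z[1],0.])/np.hypot(z[0],z[1]); y=np.array([0,0,-1.]); return np.c_[np.cross(y,z),y,z]
def Rn(z): # the half-turn variant reached with the smaller last-joint change
    return lambda p:min([r for r in (R(z),R(-np.array(z))) if solver.inverse_kinematics(p,r) is not None],
      key=lambda r:np.abs(np.array(solver.inverse_kinematics(p,r))-env.sense()['joint_positions']).max())
def cloud(cam,name=None):
    s=env.sense();p,d=viewer.read_camera(cam);i=viewer.camera_info(cam);K=np.array(i['intrinsics'])
    if name: cv2.imwrite(f'pics/{name}.png',p[:,:,::-1])
    v,u=np.indices(d.shape);P=np.stack([(u-K[0,2])/K[0,0]*d,-(v-K[1,2])/K[1,1]*d,-d],-1)
    if cam=='wrist':
        T=np.eye(4);T[:3,:3]=s['tcp_rot'];T[:3,3]=s['ee_pos'];T=T@np.array(i['T_tool_cam']);W=P@T[:3,:3].T+T[:3,3]
    else: W=P@np.array(i['rotation']).T+np.array(i['eye'])
    W[d==0]=np.nan
    return p,W
def slab(W,c,r,z0,z1):
    m=(np.hypot(W[...,0]-c[0],W[...,1]-c[1])<r)&(W[...,2]>z0)&(W[...,2]<z1); return W[m]
def circ(P): # outer circle centre, diameter; centroid; height
    (x,y),r=cv2.minEnclosingCircle((P[:,:2]*1000).astype(np.float32)); return np.round([x/1e3,y/1e3,2*r/1e3,*P.mean(0),len(P)],4).tolist()
def st(): 
    s=env.sense();print('t',round(s['t'],2),'p',np.round(s['ee_pos'],4),'F',np.round(s['wrist_force'],2),'w',round(s['gripper_width'],4))
def tips(cam,*ns):
    for n in ns: print(n,[(np.round(r['at'],4).tolist(),round(r['score'],2)) for r in tip_of(cam,n)])
E
python3 - <<'E'
from h import *
p=[0.496,0.273,0.20]
env.reach(p,Rn((0.994,0.113))(p)); st(); print(np.round(env.sense()['tcp_rot'],3).tolist())
im,W=cloud('wrist','w1')
print(circ(slab(W,p,.03,.105,.125)))
z=slab(W,p,.03,.1,.13)[:,2]; print(np.percentile(z,[5,50,95]))
tips('wrist','arbor_mid','propeller_mid','hexpost_mid')
cv2.imwrite('pics/v3.png',cv2.resize(im[:,:,::-1],(800,600),interpolation=cv2.INTER_CUBIC)); st()
E
```

```text
t 2.61 p [0.4951 0.275  0.1998] F [ 0.5  -0.03  0.65] w 0.092
[[0.117, -0.001, 0.993], [-0.993, 0.001, 0.117], [-0.001, -1.0, -0.0]]
[0.4956, 0.2749, 0.0184, 0.4953, 0.2762, 0.1142, 319.0]
[0.10393289 0.11475137 0.11626749]
arbor_mid [([0.495, 0.2775, 0.0802], 0.7)]
propeller_mid [([0.4923, 0.3322, 0.0625], 0.8), ([0.6796, 0.203, 0.0006], 0.72)]
hexpost_mid [([0.4998, 0.2184, 0.0658], 0.81)]
t 2.81 p [0.4954 0.2742 0.1998] F [0.05 0.01 0.92] w 0.092
```

View pics/v3.png

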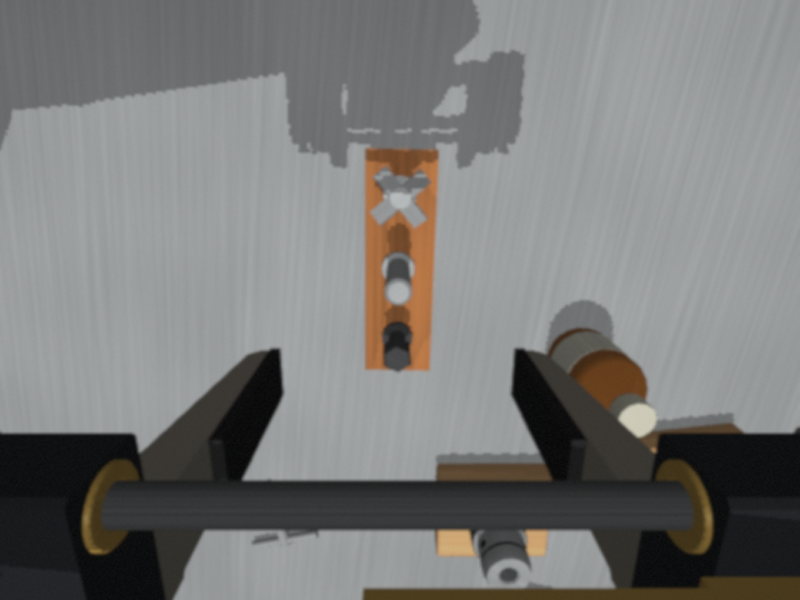

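The wrist view shows the arbor at (398,280), a plain, light, tall shank. The propeller is at (400,195) and the dark hex post at (397,345). The depth top is 0.1147 m and 18.4 mm across, matching the 0.115 m and 18 mm given. I'll grasp it now.

Run:
```python
from h import *
env.movel([0.4953,0.2755,0.061],rate=0.12); st()
effector.grasp(squeeze=30); st()
env.movel([0.4953,0.2755,0.15],rate=0.1); st()
env.movel([0.617-0.0,0.03-0.03,0.21],rate=0.2); env.pause(0.3); st()
im,W=cloud('wrist','w2')
P=slab(W,(0.617,0.03),.03,.088,.1); print(circ(P))
tips('wrist','socket_mouth','arbor_mid','arbor_collar')
cv2.imwrite('pics/v4.png',cv2.resize(im[:,:,::-1],(800,600),interpolation=cv2.INTER_CUBIC));np.save('pics/w2.npy',W)
```

```text
t 4.12 p [0.4959 0.2758 0.0617] F [-0.12  0.04  0.19] w 0.0916
t 5.24 p [0.4954 0.2755 0.061 ] F [ 0.47  0.47 -0.36] w 0.0172
t 6.28 p [0.4947 0.2752 0.1493] F [-0.59 -0.32 -1.85] w 0.0169
t 8.27 p [6.169e-01 5.000e-04 2.100e-01] F [-0.73  0.27 -1.89] w 0.017
[0.6179, 0.0334, 0.0411, 0.6178, 0.0342, 0.0937, 1122.0]
socket_mouth [([0.7982, 0.0961, 0.0938], 0.95), ([0.6188, 0.0346, 0.0915], 0.74), ([0.7062, -0.1237, 0.0955], 0.63)]
arbor_mid [([0.6142, -0.0002, 0.2253], 0.62)]
arbor_collar [([0.619, -0.0005, 0.1861], 0.83)]
```

View pics/v4.png

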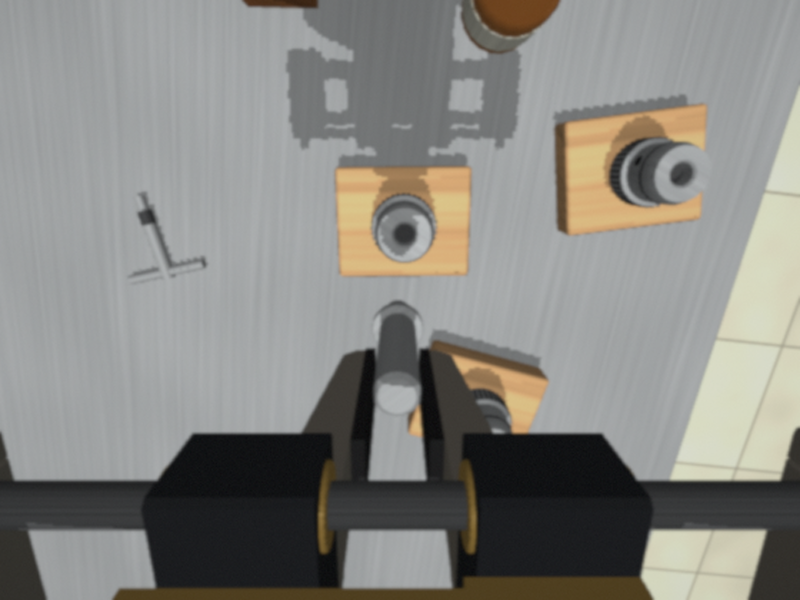

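The held arbor runs from its collar at (398,320) to its top at (397,395). The target socket is clear at (404,233). I'll refine both from this frame.

Run:
```python
from h import *
W=np.load('pics/w2.npy');g=cv2.imread('pics/w2.png',0)
s=env.sense();i=viewer.camera_info('wrist');K=i['intrinsics'];T=np.eye(4);T[:3,:3]=s['tcp_rot'];T[:3,3]=s['ee_pos'];T=T@i['T_tool_cam']
def ray(u,v,z):
    d=T[:3,:3]@np.array([(u-K[0,2])/K[0,0],-(v-K[1,2])/K[1,1],-1]);return T[:3,3]+d*(z-T[2,3])/d[2]
P=slab(W,(0.617,0.033),.03,.08,.105);print(np.percentile(P[:,2],[5,25,50,75,95]))
for z0 in(.091,.092,.093): print(circ(slab(W,(0.617,0.033),.024,z0,.1)))
sub=g[140:190,255:312];m=(sub<60).astype(np.uint8)
n,l,stt,c=cv2.connectedComponentsWithStats(m)
for k in range(1,n):
    if stt[k,4]>20: print('dark',stt[k],c[k]+[255,140],ray(*(c[k]+[255,140]),0.094), ray(*(c[k]+[255,140]),0.090))
# arbor top & collar
A=slab(W,(0.617,0.0),.03,.255,.275);print('top',circ(A),np.percentile(A[:,2],[5,50,95]))
# shank axis: visible points by height
for z0 in(.24,.25,.2):
    B=slab(W,(0.617,0.0),.02,z0,z0+.01);print(z0,len(B),B[:,:2].min(0).round(4),B[:,:2].max(0).round(4), B.mean(0).round(4))
C=slab(W,(0.617,0.0),.02,.186,.197);print('collar',circ(C),C[:,:2].min(0),C[:,:2].max(0))
print(s['ee_pos'])
```

```text
[0.08122431 0.09080432 0.09381323 0.09451469 0.09533635]
[0.6181, 0.0333, 0.0393, 0.6179, 0.0338, 0.0941, 1013.0]
[0.618, 0.0334, 0.0387, 0.6179, 0.0336, 0.0942, 977.0]
[0.618, 0.0334, 0.0382, 0.618, 0.0333, 0.0943, 891.0]
dark [ 22  18  13  12 118] [282.68644068 163.22033898] [0.61810255 0.03358681 0.094     ] [0.6182333  0.03300937 0.09      ]
top [0.6156, 0.0103, 0.0461, 0.616, 0.0056, 0.2645, 2015.0] [0.25665894 0.26409792 0.27362457]
0.24 305 [0.5987 0.0019] [0.6331 0.0127] [0.616  0.0083 0.246 ]
0.25 496 [ 0.5988 -0.0098] [0.6332 0.0127] [0.6159 0.0085 0.255 ]
0.2 120 [6.08e-01 5.00e-04] [0.6252 0.0093] [0.6163 0.0071 0.2052]
collar [0.6171, 0.0002, 0.0264, 0.6162, 0.0056, 0.1939, 421.0] [ 0.60389582 -0.00863133] [0.62974433 0.01304918]
[6.16981233e-01 7.41851358e-05 2.10027881e-01]
```

Run:
```python
from h import *
x,y=0.618,0.0333
env.movel([x,y,0.16],rate=0.12); env.pause(0.2); st(); F0=env.sense()['wrist_force'][2]
z=0.16
def f(): 
    env.pause(.05); return np.mean([env.sense()['wrist_force'][2] for _ in range(3)])-F0
for z in (0.145,0.14,0.136,0.132,0.129,0.127,0.125):
    env.movel([x,y,z],rate=0.06); d=f(); print(z,round(d,2),np.round(env.sense()['wrist_force'],1),round(env.sense()['t'],2))
    if d>2.2: break
else:
  while z>0.1165:
    z-=0.0005; env.movel([x,y,z],rate=0.03); d=f(); print(round(z,4),round(d,2),np.round(env.sense()['wrist_force'],1))
    if d>2.8: break
st()
```

```text
t 9.32 p [0.6186 0.0326 0.1609] F [-0.18  0.13 -2.19] w 0.0174
0.145 -0.32 [ 0.8  0.  -2.5] 9.77
0.14 0.46 [-0.4 -0.1 -1.7] 10.07
0.136 -0.58 [ 0.   0.3 -2.8] 10.37
0.132 0.21 [-0.4  0.6 -2. ] 10.67
0.129 -0.08 [-0.2  0.4 -2.3] 10.97
0.127 0.25 [ 0.3  0.2 -1.9] 11.27
0.125 0.14 [ 0.2  0.2 -2.1] 11.57
0.1245 -0.3 [ 0.2 -0.3 -2.5]
0.124 -0.05 [ 0.4  0.5 -2.2]
0.1235 0.62 [ 0.7  0.1 -1.6]
0.123 -0.34 [ 0.9 -0.6 -2.5]
0.1225 -0.31 [ 0.1  0.6 -2.5]
0.122 0.46 [ 1.3  0.9 -1.7]
0.1215 0.33 [ 0.1  1.3 -1.9]
0.121 0.95 [ 0.3 -0.  -1.2]
0.1205 2.15 [ 1.1  0.9 -0. ]
0.12 3.94 [0.4 0.3 1.7]
t 14.57 p [0.6181 0.0333 0.1201] F [0.41 0.29 1.75] w 0.0167
```

Run:
```python
from h import *
effector.release(); env.pause(.1); st()
env.movel([0.618,0.0333,0.235],rate=0.15); 
p=[0.618,-0.02,0.25]; env.movel(p,rate=0.2);env.pause(.3); st()
im,W=cloud('wrist','w3')
A=slab(W,(0.618,0.0333),.03,.165,.19);print('top',circ(A),np.percentile(A[:,2],[5,50,95]))
A=slab(W,(0.618,0.0333),.03,.1,.11);print('collar',circ(A))
_,S=cloud('side','s3');A=slab(S,(0.618,0.0333),.02,.165,.19);print('side top',circ(A),np.percentile(A[:,2],[5,50,95]))
print([ (np.round(r['at'],3).tolist(),round(r['score'],2)) for r in search_frame('top','mallet_head')]) if 0 else None
_,T=cloud('top','t3')
np.save('pics/t3.npy',T); st()
# mallet head top face from the depth
H=T[(T[...,2]>.07)&(T[...,2]<.09)&(np.hypot(T[...,0]-.562,T[...,1]+.245)<.06)]
print(cv2.minAreaRect((H[:,:2]*1000).astype(np.float32)),H.mean(0),len(H))
B=T[(T[...,2]>.04)&(T[...,2]<.06)&(np.hypot(T[...,0]-.53,T[...,1]+.35)<.1)&(T[...,1]<-.29)]
print(cv2.fitLine((B[:,:2]*1000).astype(np.float32),cv2.DIST_HUBER,0,.01,.01).ravel(),B.mean(0),len(B))
tips('top','mallet_head','mallet_grip')
b=im[60:300,160:400,::-1]; cv2.imwrite('pics/v5.png',cv2.resize(b,(600,600),interpolation=cv2.INTER_CUBIC))
```

```text
t 15.83 p [0.618  0.0333 0.12  ] F [ 0.77  0.51 -0.31] w 0.0917
t 17.48 p [ 0.6179 -0.0188  0.2496] F [ 0.22  0.51 -0.36] w 0.0919
top [0.6178, 0.0329, 0.018, 0.6178, 0.0333, 0.1739, 362.0] [0.17179254 0.17416791 0.17560306]
collar [0.618, 0.0331, 0.0258, 0.6163, 0.0384, 0.1044, 154.0]
side top [0.615, 0.0318, 0.0191, 0.615, 0.0332, 0.1711, 67.0] [0.16655965 0.1717667  0.17327388]
t 17.62 p [ 0.618  -0.0195  0.2499] F [ 0.68 -0.2   0.27] w 0.0917
((560.626708984375, -242.0225372314453), (58.30286407470703, 48.32286071777344), 73.43258666992188) [ 0.56026694 -0.24073147  0.07883977] 489
[ 3.0043679e-01  9.5380175e-01  5.2402283e+02 -3.5572345e+02] [ 0.52442739 -0.35526282  0.04967144] 423
mallet_head [([0.5612, -0.244, 0.0382], 0.71)]
mallet_grip [([0.542, -0.31, 0.0436], 0.74)]
```

View pics/v5.png

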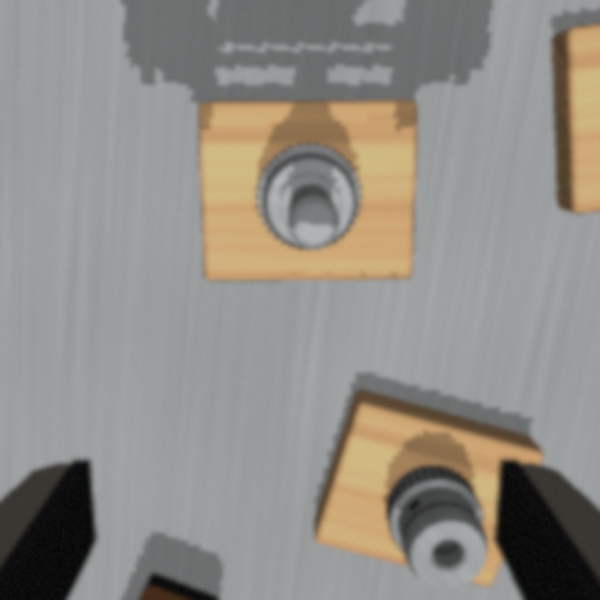

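The arbor stands upright in the socket. Its top is at (315,230) in the crop, which is world (0.618, 0.033, 0.174), so the collar is about 5 mm clear, and both tops and collar are concentric within 0.5 mm. Next is the mallet: head at (0.5606, -0.242), yaw about 72.7°.

Run:
```python
from h import *
a=np.deg2rad(72.7); z=(-np.sin(a),np.cos(a)); p=[0.5606,-0.242,0.20]
r=Rn(z)(p); env.reach(p,r); env.pause(.25); st(); print(np.round(r,3).tolist())
im,W=cloud('wrist','w4')
H=slab(W,p,.045,.072,.088); print(cv2.minAreaRect((H[:,:2]*1000).astype(np.float32)),H.mean(0),len(H))
cv2.imwrite('pics/v6.png',cv2.resize(im[:,:,::-1],(640,480)))
```

```text
t 18.91 p [ 0.5615 -0.2404  0.2002] F [-0.45 -0.6   1.44] w 0.0915
[[-0.297, 0.0, 0.955], [-0.955, 0.0, -0.297], [-0.0, -1.0, 0.0]]
((563.5889282226562, -242.11817932128906), (57.3177375793457, 47.855812072753906), 73.21080017089844) [ 0.56390251 -0.24090883  0.07872357] 2465
```

View pics/v6.png

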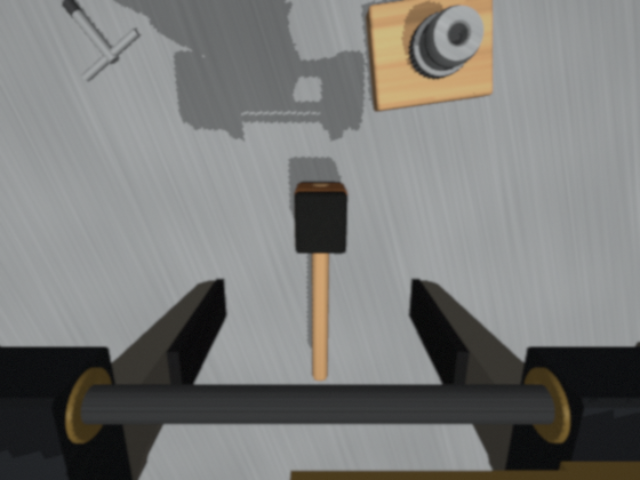

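The mallet head is at (320,220), aligned between the open fingers with the handle running straight down the picture. The wrist depth puts the head at (0.563, -0.242). I'll grasp it and carry it over the arbor.

Run:
```python
from h import *
env.movel([0.563,-0.242,0.026],rate=0.12); st()
effector.grasp(squeeze=58); st()
env.movel([0.563,-0.242,0.25],rate=0.2)
env.movel([0.618,0.0333,0.25],rate=0.25)
env.movel([0.618,0.0333,0.206],rate=0.1); env.pause(.3); st()
im,_=cloud('side','s4'); print(env.sense()['t'])
cv2.imwrite('pics/v7.png',cv2.resize(im[100:310,170:450,::-1],(720,540),interpolation=cv2.INTER_CUBIC))
```

```text
t 20.56 p [ 0.5636 -0.2422  0.0268] F [ 0.05 -0.36 -0.22] w 0.0918
t 21.29 p [ 0.5633 -0.2421  0.0262] F [0.88 0.28 0.41] w 0.0484
t 24.73 p [0.6183 0.0333 0.2066] F [-0.38 -0.11 -2.87] w 0.0489
24.775
```

View pics/v7.png

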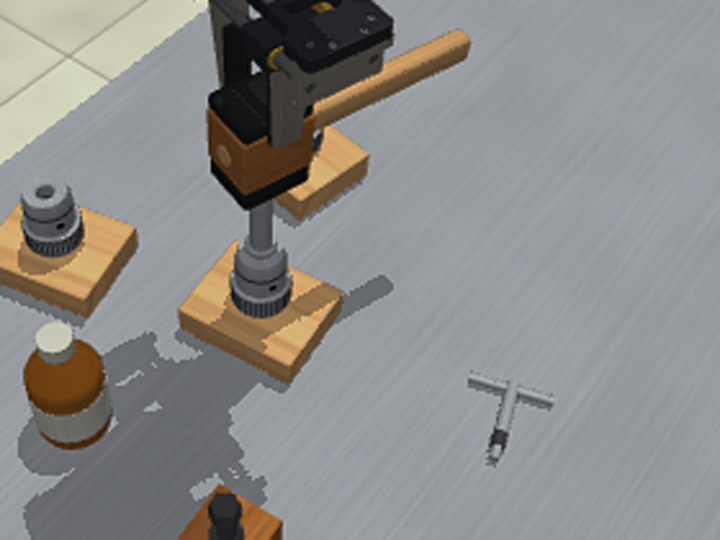

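The mallet head sits level over the arbor, with the shank at (262,225) under its middle. I'll start taps of rising depth, watching the force.

```bash
cat > tap.py <<'E'
from h import *
def tap(depths,top=0.204,lim=30):
    x,y=0.618,0.0333
    env.movel([x,y,top],rate=.05); env.pause(.3); F0=np.mean([(env.pause(.03),env.sense()['wrist_force'][2])[1] for _ in range(4)])
    for z in depths:
        out=[]
        for q in (0.200,0.197,0.194,0.192,z):     # force on the way down
            if q<z: continue
            env.movel([x,y,q],rate=.04); env.pause(.05)
            out.append((q,round(env.sense()['ee_pos'][2],4),round(env.sense()['wrist_force'][2]-F0,1)))
            if out[-1][2]>lim: break
        env.movel([x,y,top],rate=.06); print(out,round(env.sense()['t'],1))
        if out[-1][2]>lim: break
E
python3 - <<'E'
from tap import *
tap([0.1955,0.1935,0.192],lim=26)
E
```

```text
[(0.2, np.float64(0.2003), np.float64(2.4)), (0.197, np.float64(0.1977), np.float64(8.3)), (0.1955, np.float64(0.1963), np.float64(11.0))] 26.6
[(0.2, np.float64(0.1996), np.float64(1.7)), (0.197, np.float64(0.1976), np.float64(7.2)), (0.194, np.float64(0.1954), np.float64(12.0)), (0.1935, np.float64(0.1951), np.float64(12.7))] 28.2
[(0.2, np.float64(0.1994), np.float64(0.3)), (0.197, np.float64(0.1975), np.float64(5.4)), (0.194, np.float64(0.1954), np.float64(12.3)), (0.192, np.float64(0.1942), np.float64(15.8)), (0.192, np.float64(0.1942), np.float64(15.6))] 30.0
```

```bash
sed -i 's/for q in (0.200,0.197,0.194,0.192,z)/for q in (0.197,0.192,z+.001,z)/' tap.py
python3 - <<'E'
from tap import *
tap([0.1895,0.187,0.1845],top=0.202,lim=27)
E
```

```text
[(0.197, np.float64(0.1976), np.float64(4.7)), (0.192, np.float64(0.1941), np.float64(14.0)), (0.1905, np.float64(0.1932), np.float64(16.9)), (0.1895, np.float64(0.1926), np.float64(17.6))] 32.3
[(0.197, np.float64(0.197), np.float64(5.0)), (0.192, np.float64(0.1938), np.float64(13.9)), (0.188, np.float64(0.1913), np.float64(21.0)), (0.187, np.float64(0.1907), np.float64(23.5))] 34.0
[(0.197, np.float64(0.197), np.float64(5.2)), (0.192, np.float64(0.1937), np.float64(13.5)), (0.1855, np.float64(0.1897), np.float64(26.1)), (0.1845, np.float64(0.1891), np.float64(27.8))] 35.7
```

Run:
```python
from h import *
env.movel([0.618,0.0333,0.206],rate=.08);env.pause(.1)
im,S=cloud('side','s5');st()
a=cv2.imread('pics/s3.png');b=im[:,:,::-1]
c=[cv2.resize(k[180:235,245:300],(400,400),interpolation=cv2.INTER_CUBIC) for k in (cv2.imread('pics/s4.png'),b)]
cv2.imwrite('pics/v8.png',np.hstack(c))
```

```text
t 36.12 p [0.6179 0.0332 0.2057] F [ 0.85  0.2  -3.42] w 0.0487
```

View pics/v8.png

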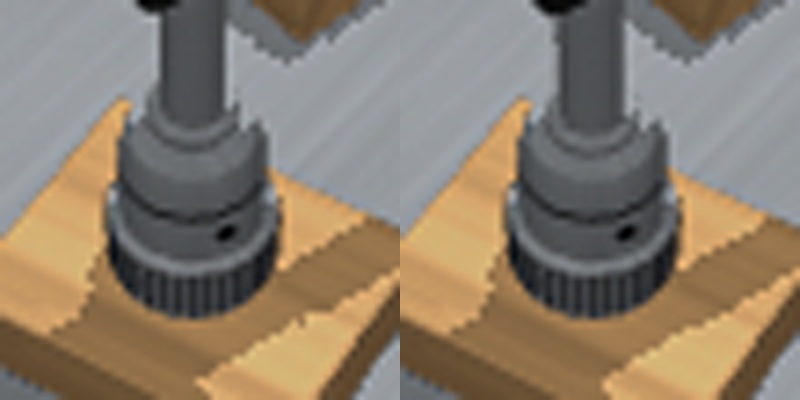

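```bash
sed -i 's/(0.197,0.192,z+.001,z)/(0.197,0.193,0.190,z+.0015,z)/' tap.py
python3 - <<'E'
from tap import *
tap([0.1825,0.181,0.1805],top=0.202,lim=33.5)
im,S=cloud('side','s6')
c=[cv2.resize(k[190:220,255:285],(400,400),interpolation=cv2.INTER_CUBIC) for k in (cv2.imread('pics/s4.png'),im[:,:,::-1])]
cv2.imwrite('pics/v9.png',np.hstack(c));st()
E
```

```text
[(0.197, np.float64(0.1974), np.float64(3.6)), (0.193, np.float64(0.1945), np.float64(10.9)), (0.19, np.float64(0.1927), np.float64(16.6)), (0.184, np.float64(0.189), np.float64(26.9)), (0.1825, np.float64(0.1881), np.float64(29.9))] 38.9
[(0.197, np.float64(0.1969), np.float64(4.7)), (0.193, np.float64(0.1942), np.float64(12.3)), (0.19, np.float64(0.1924), np.float64(17.1)), (0.1825, np.float64(0.1878), np.float64(30.5)), (0.181, np.float64(0.1868), np.float64(33.7))] 41.0
t 41.01 p [0.6172 0.0333 0.2004] F [-0.37  0.25 -4.25] w 0.0491
```

View pics/v9.png

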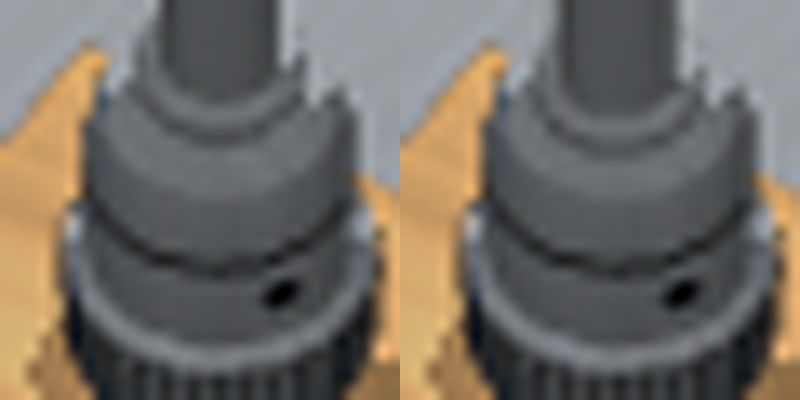

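The collar has come down visibly: the shank base moved from row 98 to 118 of the crop. Force and contact height suggest about 3 mm, so I'll measure from the wrist before going on.

Run:
```python
from h import *
env.movel([0.618,0.0333,0.215],rate=.12);env.movel([0.588,-0.063,0.235],rate=.2);env.pause(.3)
im,W=cloud('wrist','w5');st()
for n,r,a,b in (('top',.03,.16,.19),('collar',.0145,.095,.108),('face',.03,.0905,.0965)):
    A=slab(W,(0.618,0.0333),r,a,b);print(n,circ(A),np.percentile(A[:,2],[5,50,95]).round(4))
A=slab(W,(0.618,0.0333),.008,.16,.19);print(np.percentile(A[:,2],[5,50,95]).round(4))
B=slab(W,(0.618,0.0333),.02,.088,.112);print(np.histogram(B[:,2],bins=np.arange(.088,.113,.001)))
h=0.094+0.04
cv2.imwrite('pics/v10.png',cv2.resize(im[100:300,180:400,::-1],(660,600),interpolation=cv2.INTER_CUBIC))
```

```text
t 42.28 p [ 0.5881 -0.0621  0.2347] F [-0.72 -0.53 -3.36] w 0.0491
top [0.6196, 0.0328, 0.0181, 0.6195, 0.0327, 0.1705, 445.0] [0.1688 0.1706 0.172 ]
collar [0.6177, 0.0333, 0.0284, 0.6146, 0.0289, 0.1007, 190.0] [0.0958 0.101  0.1023]
face [0.6181, 0.033, 0.0396, 0.6165, 0.0314, 0.094, 588.0] [0.0916 0.0941 0.0954]
[0.1694 0.1708 0.1721]
(array([  3,  26,  24,  33,  44, 170, 252,  70,  10,   0,   0,  12,  75,
        70,  15,   1,   0,   0,   0,   3,   1,   2,   0,   0,   0]), array([0.088, 0.089, 0.09 , 0.091, 0.092, 0.093, 0.094, 0.095, 0.096,
       0.097, 0.098, 0.099, 0.1  , 0.101, 0.102, 0.103, 0.104, 0.105,
       0.106, 0.107, 0.108, 0.109, 0.11 , 0.111, 0.112, 0.113]))
```

View pics/v10.png

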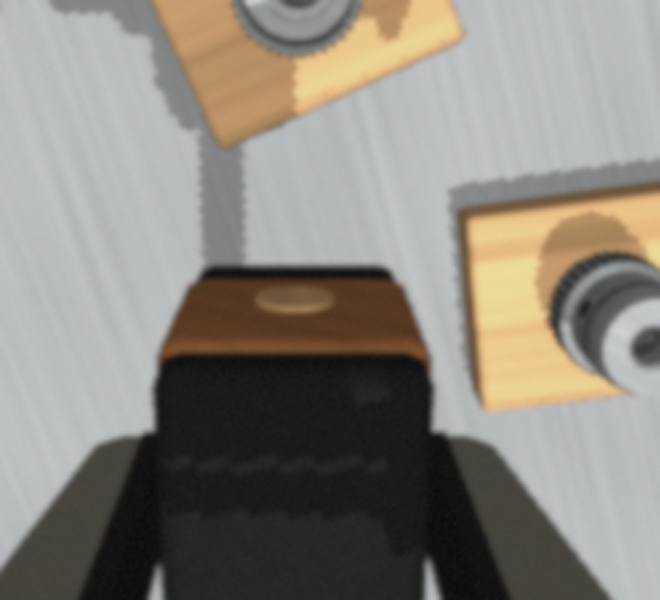

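Wrist depth puts the top at 0.1707 (home is 0.169) and the collar about 1.7 mm above the face. The force slope, though, shows no motion from 18 to 34 N. I'll do one more slow tap nearer the limit with a short dwell, then look again.

Run:
```python
from h import *
x,y=0.6185,0.0333
env.movel([x,y,0.206],rate=.2); env.pause(.25); F0=np.mean([(env.pause(.03),env.sense()['wrist_force'])[1] for _ in range(4)],0)
for q,r in ((.197,.08),(.190,.06),(.184,.05),(.1815,.03),(.1805,.02),(.180,.02)):
    env.movel([x,y,q],rate=r)
    for k in range(2):
        env.pause(.06); s=env.sense(); d=s['wrist_force']-F0; print(q,np.round(s['ee_pos'],4),np.round(d,1),round(s['ee_pos'][2]+d[2]/3000,4))
    if d[2]>35.3: break
env.pause(.3);s=env.sense(); print(np.round(s['ee_pos'],4),np.round(s['wrist_force']-F0,1))
env.movel([x,y,0.206],rate=.1)
env.movel([0.591,-0.053,0.235],rate=.2);env.pause(.25)
_,W=cloud('wrist','w6');st()
A=slab(W,(0.618,0.0333),.008,.16,.19);print(A.mean(0),np.percentile(A[:,2],[5,50,95]).round(4))
B=slab(W,(0.618,0.0333),.018,.09,.108);print(np.histogram(B[:,2],bins=np.arange(.09,.106,.0005))[0].tolist())
S=cloud('side','s7')[1]
A=slab(S,(0.615,0.0333),.009,.15,.19);print('side',A.mean(0),np.percentile(A[:,2],[50,90,97]).round(4))
```

```text
0.197 [0.6188 0.0332 0.1972] [ 1.3 -0.6  2.5] 0.1981
0.197 [0.6188 0.0333 0.1973] [-0.  -0.   2.3] 0.198
0.19 [0.6198 0.0335 0.1926] [-2.1  0.1 15.9] 0.1979
0.19 [0.6197 0.0335 0.1926] [-1.9  0.9 16.1] 0.1979
0.184 [0.6209 0.0337 0.1888] [-4.2  1.2 26.3] 0.1976
0.184 [0.6209 0.0337 0.1888] [-4.2  0.9 26. ] 0.1975
0.1815 [0.6213 0.0338 0.1873] [-4.4  0.1 30.2] 0.1973
0.1815 [0.6213 0.0338 0.1873] [-5.3  0.7 30.6] 0.1975
0.1805 [0.6215 0.0338 0.1866] [-5.5  1.4 31.7] 0.1972
0.1805 [0.6214 0.0338 0.1866] [-5.7  0.2 32. ] 0.1973
0.18 [0.6215 0.0338 0.1863] [-5.5  1.3 32.7] 0.1972
0.18 [0.6215 0.0338 0.1863] [-5.2  0.8 32.6] 0.1972
[0.6215 0.0338 0.1863] [-4.9  0.6 32.4]
t 47.22 p [ 0.591  -0.0519  0.2345] F [-0.45 -0.32 -3.65] w 0.0487
[0.61810258 0.03323872 0.17030515] [0.169  0.1703 0.1716]
[0, 0, 0, 1, 2, 9, 46, 99, 126, 105, 64, 17, 4, 0, 0, 0, 1, 6, 12, 24, 35, 40, 18, 9, 3, 1, 0, 0, 0, 0, 0]
side [0.61381904 0.03439363 0.16293114] [0.1649 0.1689 0.1698]
```

Under load the arm gives about 3 mm in +x and drags about 5 N sideways on the arbor. I'll lead the command in -x to cancel that, and tap twice more.

Run:
```python
from h import *
x,y=0.618,0.0333
env.movel([x,y,0.204],rate=.25); env.pause(.2); F0=np.mean([(env.pause(.03),env.sense()['wrist_force'])[1] for _ in range(4)],0)
for n in range(2):
    for q,r in ((.197,.08),(.184,.06),(.1805,.04),(.1790,.03),(.178,.02),(.177,.02)):
        dx=-0.0037*max(0,(.198-q)/.018); env.movel([x+dx,y-0.0006*(dx!=0),q],rate=r)
        env.pause(.06); s=env.sense(); d=s['wrist_force']-F0; print(q,np.round(s['ee_pos'],4),np.round(d,1),round(s['ee_pos'][2]+d[2]/3000,4))
        if d[2]>34.8: break
    env.movel([x,y,0.202],rate=.1)
env.movel([x,y,0.206],rate=.1)
env.movel([0.591,-0.053,0.235],rate=.2);env.pause(.25)
_,W=cloud('wrist','w7');st()
A=slab(W,(0.618,0.0333),.008,.16,.19);print(A.mean(0),np.percentile(A[:,2],[5,50,95]).round(4))
B=slab(W,(0.618,0.0333),.018,.09,.108);print(np.histogram(B[:,2],bins=np.arange(.09,.106,.0005))[0].tolist())
```

```text
0.197 [0.6182 0.0325 0.1972] [ 0.7 -0.2  1.3] 0.1977
0.184 [0.6184 0.0328 0.1889] [-2.   0.4 23.5] 0.1968
0.1805 [0.6187 0.0328 0.1868] [-2.5 -0.1 29.6] 0.1967
0.179 [0.6188 0.0329 0.1859] [-2.8 -0.4 32. ] 0.1966
0.178 [0.6188 0.0329 0.1853] [-2.9 -0.1 34. ] 0.1966
0.177 [0.619  0.0329 0.1847] [-2.8  0.7 35.4] 0.1965
0.197 [0.6172 0.0328 0.1962] [-0.2  0.9  2.4] 0.197
0.184 [0.6178 0.0331 0.1884] [-3.7  1.  24.1] 0.1965
0.1805 [0.6181 0.0331 0.1864] [-3.8  0.8 29.7] 0.1963
0.179 [0.6181 0.0331 0.1855] [-3.9  1.  32.8] 0.1964
0.178 [0.6182 0.0331 0.1849] [-5.4  0.7 34.6] 0.1964
0.177 [0.6183 0.0331 0.1843] [-4.3  1.2 36.2] 0.1964
t 54.06 p [ 0.5911 -0.0519  0.2345] F [-0.51  0.51 -4.05] w 0.0487
[0.61797912 0.0332502  0.16940613] [0.1681 0.1694 0.1706]
[0, 0, 0, 1, 2, 15, 53, 93, 135, 107, 50, 24, 6, 0, 0, 1, 7, 15, 48, 37, 17, 12, 3, 0, 0, 0, 0, 0, 0, 0, 0]
```

The top is now 0.1694 and the collar about 0.3 mm over the face, so it is seated. I'll return the mallet.

Run:
```python
from h import *
env.movel([0.563,-0.242,0.20],rate=.25); env.movel([0.563,-0.242,0.04],rate=.2); env.movel([0.563,-0.242,0.0262],rate=.05); st()
effector.release(); st()
env.movel([0.563,-0.242,0.16],rate=.2); st()
_,W=cloud('wrist','w8'); H=slab(W,(.563,-.242),.045,.065,.1); print(cv2.minAreaRect((H[:,:2]*1000).astype(np.float32)),np.percentile(H[:,2],[5,50,95]))
_,T=cloud('top','t8'); A=slab(T,(0.618,0.0333),.012,.15,.19);print('arbor top',A.mean(0)); st()
workorder.finish_job(); print(env.sense()['t'])
```

```text
t 56.36 p [ 0.5638 -0.242   0.0267] F [ 0.47  0.08 -0.93] w 0.0486
t 57.12 p [ 0.563  -0.2421  0.0262] F [-0.11  0.17 -0.26] w 0.0918
t 57.94 p [ 0.5623 -0.2414  0.1589] F [ 0.15  0.77 -0.29] w 0.0919
((563.89208984375, -241.9366455078125), (58.799156188964844, 48.248939514160156), 72.5343246459961) [0.07529075 0.07877461 0.08006308]
arbor top [0.61499023 0.03307214 0.16783934]
t 58.04 p [ 0.562  -0.2415  0.1583] F [-0.43 -0.16 -0.21] w 0.0919
the job is handed in; nothing more can be done
the job is handed in; nothing more can be done
```

The arbor is in the chuck nearest the base with its collar on, or very nearly on, the face. The mallet is back on the bench where it started, and I handed the job in at about 58 s of the 67 allowed. No verdict was reported, so this rests on my own measurements.

- **Setting:** I set the arbor in by hand with a push of about 4 N and let go. It stood upright with the collar about 5 mm clear of the face.
- **Driving:** I used slow mallet taps of rising depth. The highest wrist force I read was about 36 N, against the 40 N limit.
- **Stall:** The collar stopped about 1.7 mm short because the arm gives sideways under load and was dragging on the arbor. I shifted the taps to counter that, and it went down.
- **Last checks:**
  - **Arbor:** the wrist camera put its top at 0.1694 m, where 0.169 m is fully home. That makes the collar gap about 0.3–0.5 mm, within the 1.5 mm allowed. It was upright and within 1 mm of the socket axis.
  - **Mallet:** it stands on its face at (0.564, -0.242), about 0.28 m from the chuck, with the gripper open and clear above it.

**Disagreements:** The force readings alone had suggested the arbor was home at about 18 N, while the wrist camera still showed the gap. I went with the camera. The top camera read the arbor's top at 0.168 m, 3 mm off in x, roughly in line with its 2 mm calibration.

I did not re-measure the bystanders at the end, but no contact with them showed in the forces.

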